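# Draw the bottom chair blank from the stack chute and bed it in the cradle

## Task

Draw the bottom blank, the one sticking out, out of the mouth of the stack chute, keeping the three above it in the chute, and lay it flat on the bench and let go. Then take it again by its middle and lower it into the green cradle, flat with both ends in the end pockets, letting go only once it is down on its rests. Do not shift the other things on the bench.

Things in the scene. Friction and masses are not known exactly. Their poses are not given: they have to be found in the camera images.
- blank_mid (a point): the bottom blank, the one to draw: light beech chair-part blank, a plain bar 150 x 46 x 30 mm (its own x, y, z), about 140 g; the point is its centre, x along its length, z up. It starts flat on the chute floor, 50 to 60 mm of its length sticking out of the mouth, free in the air 40 mm above the bench
- second_mid (a point): the blank directly on top of the bottom one, wholly inside the chute: light beech chair-part blank, a plain bar 150 x 46 x 30 mm (its own x, y, z), about 140 g; the point is its centre, x along its length, z up
- third_mid (a point): the third blank up: light beech chair-part blank, a plain bar 150 x 46 x 30 mm (its own x, y, z), about 140 g; the point is its centre, x along its length, z up
- fourth_mid (a point): the topmost blank: light beech chair-part blank, a plain bar 150 x 46 x 30 mm (its own x, y, z), about 140 g; the point is its centre, x along its length, z up
- chute: stack chute, fixed: plywood base, four aluminium corner angles, blue side rails, 180 mm tall, 67 mm wide (foot 100 mm). Origin on the bench, on its centre line, 75 mm in front of the mouth; x points into the chute, z up. Blanks stack between x = 83 and 241 mm (centres near 162) on a floor 40 mm above the bench, 51 mm wide. Nothing lies in front of the mouth
- chute_mouth (a point): centre of the mouth: chute x = 75 mm (outer face), at floor height, 40 mm above the bench; axes as the chute's. The front angles stop 36 mm above the floor, so one 30 mm blank passes at a time and those above are held back; they drop 30 mm when the bottom one has left. It is out when its centre is at chute x below 0
- cradle: green cradle, fixed: board 100 x 196 x 12 mm, 69 mm high at the ends; origin at the centre of its underside, y along its length, z up. An end pocket at each end: wooden rest 35 mm above the bench, 45 to 87 mm from the centre, with 8 mm side and end walls up to 69 mm. Inside: 54 mm wide, 158 mm between end walls. The middle 90 mm is open at both sides: room for fingers only there
- cradle_seat (a point): where the centre of the blank comes when seated in the cradle: over the cradle's centre, 50 mm above the bench; axes as the cradle's (the blank's length goes along y, either way round)
- glue: bystander, loose: white glue bottle with yellow label and orange cap, 60 mm diameter, 170 mm tall, stands near the middle of the far half of the bench; origin at its underside
- mallet: bystander, loose: wooden joiner's mallet lying on its side, head 70 x 130 x 60 mm, handle 28 mm thick, about 300 mm long; origin at its underside
- plane: bystander, loose: steel bench plane, 220 x 60 mm, wooden knob and handle up to 110 mm high; origin at its underside
- teapot: bystander, loose: terracotta-coloured teapot, 130 mm diameter, 170 mm high over its wire handle; origin at its underside
- jar: bystander, loose: amber jar, 80 mm diameter, 110 mm tall; origin at its underside
- offcut: bystander, loose: darker wood offcut, 110 x 70 x 40 mm, lying flat; origin at its underside
Things that resemble listed ones, but are neither listed nor needed, are in the scene too. Several things have the shape of the cradle; the one meant has the colours described above. What is shaped like the part that bears blank_mid but blue is not meant.

How it is judged (in metres and radians):
On the way, in this order (a step that is already met when the one before it is completed fails the run):
1. the bottom blank lies flat on the bench, out of the chute and let go, the other three still in the chute (height (world z) of blank_mid below 0.02 m and angle between blank_mid's own z axis and vertical below 0.1 rad and contact force between the fingers and blank below 0.05 N and linear speed of blank below 0.02 m/s and x of second_mid in the frame of chute between 0.147 and 0.177 m and angle between each of second_mid, third_mid, fourth_mid's own z axis and vertical below 0.2 rad and y of second_mid in the frame of chute between -0.012 and 0.012 m and height (world z) of second_mid below 0.067 m and x of third_mid in the frame of chute between 0.147 and 0.177 m and y of third_mid in the frame of chute between -0.012 and 0.012 m and height (world z) of third_mid below 0.097 m and x of fourth_mid in the frame of chute between 0.147 and 0.177 m and y of fourth_mid in the frame of chute between -0.012 and 0.012 m and height (world z) of fourth_mid below 0.127 m), for 0.2 s.
2. the blank is down in the cradle (within about 8 mm of its seat) while the fingers still hold it (height (world z) of blank_mid between 0.042 and 0.058 m and horizontal distance between blank_mid and cradle_seat below 0.012 m and angle between blank_mid's own z axis and vertical below 0.1 rad and contact force between the fingers and blank above 0.5 N), for 0.04 s.
At the end, for the whole second after the job is handed in: blank at rest in the cradle, let go: centre within 9 mm of the seat seen from above, 8 mm in height, lengthwise within 0.07 rad, level within 0.06; other three blanks in the chute, one layer down: within 15 mm along, 12 mm across, 12 mm too high, level within 0.2 rad (height (world z) of blank_mid between 0.042 and 0.058 m and horizontal distance between blank_mid and cradle_seat below 0.009 m and angle between the x axis of blank_mid and the y axis of cradle_seat, either way round below 0.07 rad and angle between blank_mid's own z axis and vertical below 0.06 rad and contact force between the fingers and blank below 0.05 N and linear speed of blank below 0.01 m/s and x of second_mid in the frame of chute between 0.147 and 0.177 m and angle between each of second_mid, third_mid, fourth_mid's own z axis and vertical below 0.2 rad and y of second_mid in the frame of chute between -0.012 and 0.012 m and height (world z) of second_mid below 0.067 m and x of third_mid in the frame of chute between 0.147 and 0.177 m and y of third_mid in the frame of chute between -0.012 and 0.012 m and height (world z) of third_mid below 0.097 m and x of fourth_mid in the frame of chute between 0.147 and 0.177 m and y of fourth_mid in the frame of chute between -0.012 and 0.012 m and height (world z) of fourth_mid below 0.127 m); the robot touches nothing.
It fails at once if one of the upper blanks is pulled out of the chute or lifted out of it (centre leaves its place by more than 25 mm along or 15 mm upward) (x of any of second_mid, third_mid, fourth_mid in the frame of chute below 0.137 m or x of any of second_mid, third_mid, fourth_mid in the frame of chute above 0.187 m or height (world z) of second_mid above 0.1 m or height (world z) of third_mid above 0.13 m or height (world z) of fourth_mid above 0.16 m).
It fails at once if a bystander is shifted by more than 30 mm (distance of any of glue, mallet, plane, teapot, jar, offcut from where it was at the start of the episode above 0.03 m).
It also fails if it takes over 56 s, if anything falls off the work surface, if the arm or the gripper's body presses on something with over 40 N, if the wrist force passes 120 N, or if a joint passes its speed limit or range.

## Robot

A 6-joint arm with a two-finger parallel gripper is mounted at the origin on the work surface. World frame = base frame: x ahead of the robot, y to its left, z up, the work surface at z = 0. Lengths are in m, angles in degrees, forces in N, time in s.
With the tool pointing down it reaches from about 0.4 to 0.825 m from the base axis. Payload 7 kg.
Tool frame: the origin (TCP) lies midway between the tips of the shut fingers; the grasp point (between the pads) lies 19 mm behind it; z points along the fingers, y is the line along which they close (so a half turn about z gives the same grasp; the last joint's range is limited). The gripper opens to 88 mm and grips with 3 to 60 N. Pads are 19 mm wide; open, the fingers measure 130 mm over their backs; the gripper's body (78 mm by 193 mm) begins 47 mm behind the grasp point.
Start: joints at [82.626, 20.546, 0.682, 0, -70.136, -16.507], TCP at [0.273, 0.617, 0.227] pointing down, gripper open.
Joint ranges: [-176.03, 176.03], [-82.01, 121.73], [-58.28, 71.71], [-173.87, 95.51], [-174.79, -0.11], [-173.66, 173.66]. Speed limits (degrees/s): [136.94, 136.94, 172.46, 180, 180, 180].

## Interface

Orientations are given as [roll, pitch, yaw] about the fixed x, y, z axes, in that order (R = Rz(yaw) Ry(pitch) Rx(roll)).
In Python, from plant import ctrl, viewer, close_job gives the robot as it stands. The module is installed in compiled form; this text tells all that it offers.
- The arm moves only by the tool step_arm, never from a script. Its argument "moves" is a list that holds one entry, the list of rows, each a list of 5 numbers: the shift along the world's x, y, z in cm, then the turn about the world's z in rad, then the finger opening in cm, from 0 to 8.76. In form: [[[tx, ty, tz, twist, grip], ...]]. A call has 1 to 10 rows; each row shifts and turns the commanded pose from where the row before left it; what a row does not reach is not made up. A row lasts 1/10 s, in which the tool goes at most 50 mm and 8.59 degrees, less where a joint would pass 70% of its speed; a pose out of reach is approached as far as the arm can. A call with a gripper value outside its range is refused whole. The fingers move at their own pace and stop on an object; the grip force is fixed at half the most. Time passes only in rows, so rows that do not move let the fingers close. It gives the time, the measured TCP pose, the force, the opening and the grip force at its end, in the units of the state.
- ctrl.get_obs(): the state, without advancing time (a new reading comes with each control period).
- viewer.snapshot(name): name is "scene" or "top"; returns (picture, depth): 480x640x3 uint8, blue, green, red; 480x640 float32, m along the optical axis (not along the pixel's ray), 0 where there is no reading.
- viewer.camera_info(name): a dict with "camera_matrix" (3x3 intrinsics, pixels), "eye" and "orientation" of the camera in the world. Camera axes: x right, y down, z forward; pixel columns grow to the right and rows downward; lengths in m; the calibration is good to about 2 mm. A picture is of the moment at which its call begins. camera_info takes no time and is no camera call.
- close_job(): hands the job in; it is judged then, once.
The state is a dict: "clock": time; "joint_pos": joint angles; "qvel": joint speeds; "tau": joint torques, N m; "tool_pos": TCP position; "orientation": TCP orientation; "force": force on the tool from outside, world axes, zero at the start; "moment": the same for the moment, N m; "opening": finger opening in m; "gripper_force": force on a finger pad.
Only numpy, scipy, OpenCV 4.12 (cv2) and the standard library are available. Lean on these libraries where they do the work, as an engineer would, in place of code of your own. Each camera call takes 0.05 s, during which the arm holds its last target. There are 200 camera calls.

## Working session

There is one attempt and no reset: what is moved stays moved. The work goes in short steps, Python scripts to look and compute and a tool call to move; the robot and the scene stay as the last step left them, time stands still between calls to the robot, and variables do not carry over. Pictures are saved under pics/ and viewed, at most 10 in all, crops included, and the job is handed in when it is done.

Besides the shell and the picture viewer there is one more tool, called after "Request:" by a JSON object that holds its "fn" and its "kwargs". step_arm: Moves the arm, as the interface text tells. Its arguments: {"type":"object","properties":{"moves":{"type":"array","items":{"type":"array","items":{"type":"array","items":{"type":"number"}}}}},"required":["moves"]}

```bash
mkdir -p pics; cat > h.py <<'E'
import numpy as np, cv2
from plant import ctrl, viewer, close_job
def cam(n):
    i=viewer.camera_info(n); return np.array(i["camera_matrix"]),np.array(i["eye"]),i["orientation"]
def snap(n,f=None):
    p,d=viewer.snapshot(n)
    if f: cv2.imwrite("pics/"+f,p)
    return p,d
E
python3 - <<'E'
from h import *
for n in("scene","top"):
    print(viewer.camera_info(n)); p,d=snap(n,n+"1.png"); np.savez(n+"1",p=p,d=d)
print(ctrl.get_obs())
E
```

```text
{'camera_matrix': array([[470.88476897,   0.        , 316.45331065],
       [  0.        , 470.88476897, 246.85035837],
       [  0.        ,   0.        ,   1.        ]]), 'eye': array([1.41842609, 0.8665556 , 0.94567695]), 'orientation': array([-124.12772407,   -0.46417068,  135.95882611])}
{'camera_matrix': array([[534.050165  ,   0.        , 318.68007118],
       [  0.        , 534.050165  , 238.06278262],
       [  0.        ,   0.        ,   1.        ]]), 'eye': array([ 0.35769872, -0.02788632,  1.90529162]), 'orientation': array([-1.74285593e+02, -1.41322438e-02, -8.84626226e+01])}
{'clock': 0.1, 'joint_pos': array([ 8.26277178e+01,  2.05850380e+01,  6.39283805e-01, -1.73235185e-02,
       -7.01371219e+01, -1.65072114e+01]), 'qvel': array([-0.09048491, -0.08611188,  0.04080099,  0.12581943, -0.01767421,
       -0.041395  ]), 'tau': array([-1.55193175e-03, -5.84165168e+01,  2.93751329e+01,  7.01565877e+00,
        1.01446323e-02, -4.79918594e-05]), 'tool_pos': array([0.27309556, 0.6168021 , 0.22574555]), 'orientation': array([ 1.79915912e+02, -7.93510751e-03, -2.38853855e+01]), 'force': array([ 0.64090589,  0.24334717, -0.0334688 ]), 'moment': array([-0.0002605 , -0.02573198, -0.00165117]), 'gripper_force': 0.0, 'opening': 0.08742362041904303}
```

View pics/top1.png

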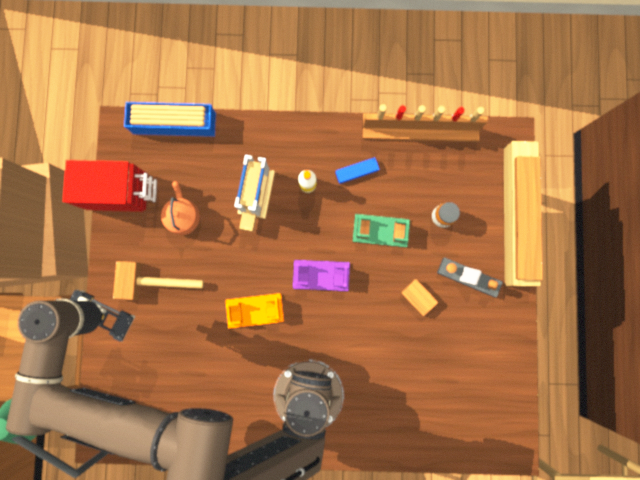

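View pics/scene1.png

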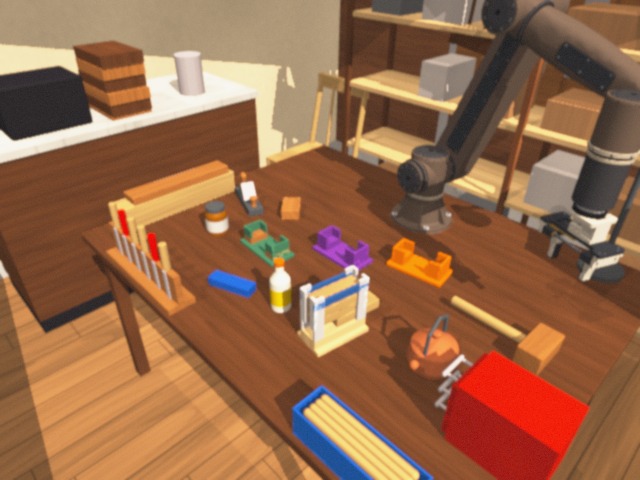

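The top view shows the chute at about (253,190), with its mouth facing down the image towards the robot and the blank end at (247,224). The green cradle is at (381,231). The blue bar at (357,170) and the purple and orange cradles are decoys. The glue is at (307,181), the teapot at (180,216) and the mallet at (160,282).

```bash
cat >> h.py <<'E'
from scipy.spatial.transform import Rotation as Ro
def pts(n,d):
    K,e,o=cam(n); v,u=np.mgrid[:480,:640]
    c=np.stack([(u-K[0,2])/K[0,0]*d,(v-K[1,2])/K[1,1]*d,d],-1)
    return c@Ro.from_euler('xyz',o,degrees=True).as_matrix().T+e
def rect(P):
    (c,s,a)=cv2.minAreaRect((P[:,:2]*1000).astype(np.float32)); return np.round(c,1),np.round(s,1),round(a,1),len(P)
E
python3 - <<'E'
from h import *
z=np.load("top1.npz");p,d=z["p"],z["d"];W=pts("top",d)
z2=np.load("scene1.npz");p2,d2=z2["p"],z2["d"];W2=pts("scene",d2)
def roi(W,u0,u1,v0,v1,a,b):
    w=W[v0:v1,u0:u1].reshape(-1,3); return w[(w[:,2]>a)&(w[:,2]<b)]
print("bench",np.median(W[330:350,150:200,2]),np.median(W2[210:220,365:380,2]))
print("bar out",rect(roi(W,230,262,215,236,.055,.085)), np.median(roi(W,230,262,215,236,.055,.085),0))
for a,b in((.15,.17),(.17,.2)): print("chute",a,rect(roi(W,225,285,145,225,a,b)))
print("chute foot",rect(roi(W,225,285,145,240,.008,.2)))
hsv=cv2.cvtColor(p,cv2.COLOR_BGR2HSV)
g=(hsv[...,0]>55)&(hsv[...,0]<95)&(hsv[...,1]>80);g[:,:340]=0;g[:200]=0;g[260:]=0;g[:,425:]=0
c=W[g];print("cradle all",rect(c[c[:,2]>.003]),"top",rect(c[c[:,2]>.06]),c[:,2].max())
w=roi(W,345,420,205,255,.055,.08);print("cr top",rect(w))
# fine dump: top-view height map around chute
print((W[150:236:4,232:280:3,2]*1000).astype(int))
im=cv2.resize(p[140:260,220:430],None,fx=3.8,fy=3.8,interpolation=cv2.INTER_CUBIC);cv2.imwrite("pics/crop1.png",im)
E
```

```text
bench -0.0002707631832443713 0.003178664680776544
bar out (array([592.1, 221.9]), array([55.8, 58.9]), 80.1, 217) [0.59037933 0.22537231 0.06978384]
chute 0.15 (array([705.8, 208.6]), array([ 69.2, 171.2]), 81.5, 830)
chute 0.17 (array([707.6, 207.7]), array([ 67.7, 174.1]), 80.8, 214)
chute foot (array([709.4, 212.2]), array([343.6, 212.6]), 1.8, 2039)
cradle all (array([ 534.2, -160. ]), array([179.4, 402.8]), 29.2, 1039) top (array([ 525.3, -153. ]), array([155.6, 388.3]), 31.4, 182) 1.9052916215185771
cr top (array([ 580. , -244.1]), array([175.8,  71.3]), 86.0, 222)
[[  -3   -7   -2    0   -8    4   -1   -1   -8   -1    0   -2    0   -6
    -6    0]
 [  -5    3    6   -1    2   -1    0   -8    2   -5  -11   -8    0  -10
     6   -5]
 [   1    5    0  -13    3  172  177   -2   -3  178    2   -2    6   -2
    -4   -6]
 [   0    6    3    5  178  151  165  153   -3 1905  182  158    4    6
     0    4]
 [   0   -3    0  -10  166  153  158  157  158  153  181  137    0    6
    -4    0]
 [   0    1    4   -8  171  159  158  156  158  154  171  116   48   -6
    -2    4]
 [  -4   -4 
[... 648 characters left out ...]
4   -2
    -4   -5]
 [ -16  182  175  179  137  150  166  176  159   82    6   10    0    4
    -4    0]
 [   3    2   99  117  101   68  160  173  137   64   11    1    0    4
     0    1]
 [   9    0    4    4   75   68   58   67   92   36   19    8    2    0
    -7   -5]
 [  -6   -2   -4   67   73   66   65   74   -5    1    1    7   -5   -2
     2   -5]
 [  -2    0    3   72   68   76   72   72   -2    1   -7    1   -9    2
     8    4]
 [  -4   -1   10   68   67   63   69   49    3   -1    0   -3   -6    0
     0 1905]
 [   5    3   -4    6   51   62   69    1   -5    0    0   -3    2    0
    -2    0]
 [   0    6   -1    2    3   -7    0    0   -7   -4    1    3    1    5
     0    6]]
```

View pics/crop1.png

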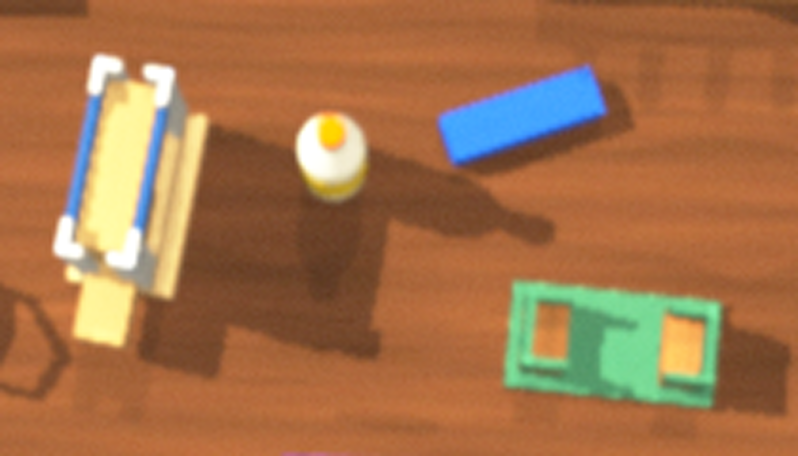

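```bash
cat >> h.py <<'E'
def proj(n,uv,z):
    K,e,o=cam(n); uv=np.atleast_2d(uv).astype(float)
    r=np.c_[(uv-[K[0,2],K[1,2]])/[K[0,0],K[1,1]],np.ones(len(uv))]@Ro.from_euler('xyz',o,degrees=True).as_matrix().T
    return (e+r*((z-e[2])/r[:,2])[:,None])[:,:2]*1000
def topix(n,P):
    K,e,o=cam(n); c=(np.atleast_2d(P)-e)@Ro.from_euler('xyz',o,degrees=True).as_matrix(); return c[:,:2]/c[:,2:]*[K[0,0],K[1,1]]+[K[0,2],K[1,2]]
E
python3 - <<'E'
from h import *
z=np.load("top1.npz");p=z["p"]
s=np.array([220,140])-.37
f=lambda L,zz:proj("top",np.array(L)/3.8+s,zz).round(1)
print("bar",f([(85,275),(140,285),(127,347),(73,338)],.07).tolist())
hsv=cv2.cvtColor(p,cv2.COLOR_BGR2HSV)
print(hsv[222:228,242:250,:].reshape(-1,3).mean(0),hsv[235,385],hsv[170,357])
g=((hsv[...,0]>55)&(hsv[...,0]<95)&(hsv[...,1]>60)).astype(np.uint8);g[:,:340]=0;g[:200]=0;g[260:]=0;g[:,425:]=0
C=max(cv2.findContours(g,0,2)[0],key=cv2.contourArea)
print("cradle",rect(proj("top",C[:,0],.012)/1000),cv2.contourArea(C), f([(515,282),(720,300),(713,407),(505,387)],.012).tolist())
# pocket rests at .035 (orange/tan)
# chute posts' top outer corners z=.18
q=f([(95,57),(174,70),(135,267),(56,252)],.18);print("chute posts",q.tolist(),q.mean(0))
b=((hsv[...,0]>105)&(hsv[...,0]<125)&(hsv[...,1]>120)).astype(np.uint8);b[:,:225]=0;b[:,290:]=0;b[:150]=0;b[215:]=0
for k in cv2.findContours(b,0,2)[0]:
    if cv2.contourArea(k)>20: print("rail",rect(proj("top",k[:,0],.17)/1000))
E
```

```text
bar [[625.0, 245.1], [617.2, 194.5], [559.9, 204.1], [566.8, 253.6]]
[ 27.27083333  98.6875     255.        ] [ 69 115 216] [104 187 254]
cradle (array([ 581.3, -244.4]), array([194.3,  98.2]), 85.4, 37) 1399.0 [[637.7, -151.4], [625.8, -344.6], [524.6, -339.1], [538.1, -144.1]]
chute posts [[800.2, 227.9], [790.5, 158.9], [617.1, 186.1], [628.3, 254.4]] [709.025 206.825]
rail (array([705.4, 176.6]), array([  6.5, 102.8]), 81.0, 28)
rail (array([714.1, 235.7]), array([  6.5, 102.3]), 81.2, 28)
```

Request:
{"fn": "step_arm", "kwargs": {"moves": [[[1.5,-1.95,0,0.013,8.7],[1.5,-1.95,0,0.013,8.7],[1.5,-1.95,0,0.013,8.7],[1.5,-1.95,0,0.013,8.7],[1.5,-1.95,0,0.013,8.7],[1.5,-1.95,0,0.013,8.7],[1.5,-1.95,0,0.013,8.7],[1.5,-1.95,0,0.013,8.7],[1.5,-1.95,0,0.013,8.7],[1.5,-1.95,0,0.013,8.7]]]}}

```text
clock: 1.1
tool_pos: [0.4236, 0.4211, 0.2262]
orientation: [180.0, 0.0, -16.4]
force: [-0.1, -0.2, 0.5]
opening: 0.0868
gripper_force: 0.0
```

Request:
{"fn": "step_arm", "kwargs": {"moves": [[[1.5,-1.95,0,0.013,8.7],[1.5,-1.95,0,0.013,8.7],[1.5,-1.95,0,0.013,8.7],[1.5,-1.95,0,0.013,8.7],[1.5,-1.95,0,0.013,8.7],[1.5,-1.95,0,0.013,8.7],[1.5,-1.95,0,0.013,8.7],[1.4,-1.95,0,0.013,8.7],[1.4,-1.95,0,0.013,8.7],[0,0,0,0,8.7]]]}}

```text
clock: 2.1
tool_pos: [0.5571, 0.2446, 0.226]
orientation: [179.9, 0.0, -9.8]
force: [-0.2, -0.3, 0.1]
opening: 0.0871
gripper_force: 0.0
```

Request:
{"fn": "step_arm", "kwargs": {"moves": [[[0.9,-0.87,-1.9,0.01,8.7],[0.9,-0.87,-1.9,0,8.7],[0,0,-1.9,0,8.7],[0,0,-1.9,0,8.7],[0,0,0,0,8.7]]]}}

```text
clock: 2.6
tool_pos: [0.5724, 0.2286, 0.1475]
orientation: [179.8, 0.2, -9.2]
force: [0.1, -0.0, 0.8]
opening: 0.087
gripper_force: 0.0
```

```bash
python3 - <<'E'
from h import *
p,d=snap("scene"); cv2.imwrite("pics/c2.png",cv2.resize(p[190:370,240:440],None,fx=3,fy=3,interpolation=cv2.INTER_CUBIC))
o=ctrl.get_obs();print(o["tool_pos"],o["orientation"])
E
```

```text
[0.57331416 0.22906547 0.14936493] [ 1.79874133e+02  1.23894154e-01 -9.15607866e+00]
```

View pics/c2.png

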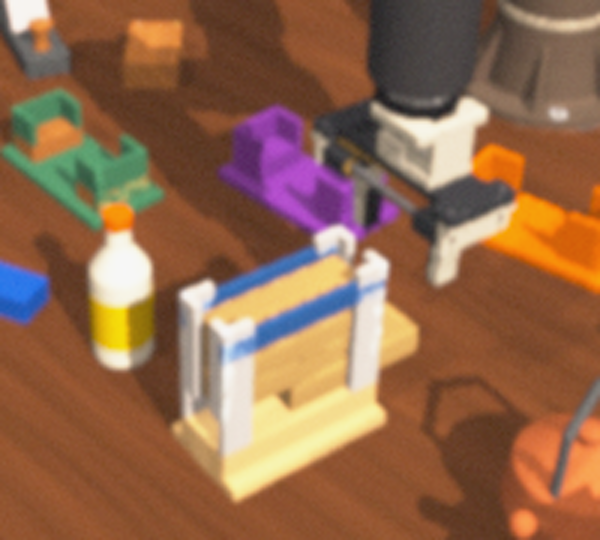

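The picture shows the fingers straddling the blank end at about (400,340) in the crop, with the body's long side across the chute. The path down is clear.

Request:
{"fn": "step_arm", "kwargs": {"moves": [[[0.1,-0.15,-1.5,0,8.7],[0,0,-1.5,0,8.7],[0,0,-1.5,0,8.7],[0,0,-1.5,0,8.7],[0,0,-1.5,0,8.7],[0,0,-1.5,0,8.7],[0,0,-1.2,0,8.7],[0,0,0,0,8.7]]]}}

```text
clock: 3.45
tool_pos: [0.5747, 0.2277, 0.0477]
orientation: [179.9, 0.1, -9.2]
force: [-0.2, -0.1, 0.2]
opening: 0.0871
gripper_force: 0.0
```

Request:
{"fn": "step_arm", "kwargs": {"moves": [[[0,0,0,0,4.0],[0,0,0,0,4.0],[0,0,0,0,4.0],[0,0,0,0,4.0],[0,0,0,0,4.0],[0,0,0,0,4.0],[0,0,0,0,4.0],[0,0,0,0,4.0]]]}}

```text
clock: 4.25
tool_pos: [0.5754, 0.228, 0.0488]
orientation: [-180.0, -0.0, -9.1]
force: [-1.2, 0.9, 2.1]
opening: 0.0459
gripper_force: 29.9
```

Request:
{"fn": "step_arm", "kwargs": {"moves": [[[-0.5,0.08,0,0,4.0],[-0.5,0.08,0,0,4.0],[-0.5,0.08,0,0,4.0],[-0.5,0.08,0,0,4.0],[-0.5,0.08,0,0,4.0],[-0.5,0.08,0,0,4.0],[-0.5,0.08,0,0,4.0],[-0.5,0.08,0,0,4.0],[0,0,0,0,4.0]]]}}

```text
clock: 5.15
tool_pos: [0.5339, 0.2341, 0.0484]
orientation: [180.0, 0.1, -9.1]
force: [-2.9, 1.8, 1.9]
opening: 0.0459
gripper_force: 29.9
```

Request:
{"fn": "step_arm", "kwargs": {"moves": [[[0,0,0,0,6],[0,0,0,0,6],[0,0,0,0,6],[0,0,0,0,6]]]}}

```text
clock: 5.55
tool_pos: [0.5352, 0.234, 0.0483]
orientation: [180.0, 0.0, -9.2]
force: [-0.3, -0.7, -0.2]
opening: 0.0597
gripper_force: 0.0
```

```bash
python3 - <<'E'
from h import *
p,d=snap("scene"); cv2.imwrite("pics/c3.png",cv2.resize(p[220:370,280:440],None,fx=3.5,fy=3.5,interpolation=cv2.INTER_CUBIC))
o=ctrl.get_obs();print(o["tool_pos"],o["orientation"])
E
```

```text
[0.53525044 0.23401068 0.04836827] [ 1.79981223e+02  1.70300551e-02 -9.17049274e+00]
```

View pics/c3.png

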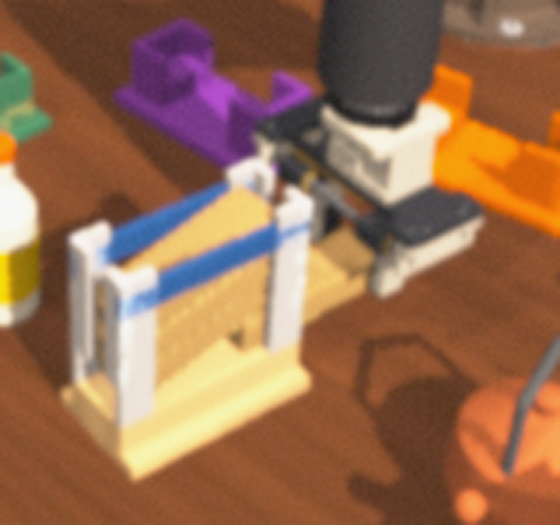

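The blank is about 40 mm further out and still level, and the stack is intact. I'll re-grip nearer its middle.

Request:
{"fn": "step_arm", "kwargs": {"moves": [[[0.8,-0.13,0,0,6],[0.8,-0.13,0,0,6],[0.8,-0.13,0,0,6],[0.8,-0.13,0,0,6],[0.8,-0.12,0,0,6],[0,0,0,0,6],[0,0,0,0,4],[0,0,0,0,4],[0,0,0,0,4],[0,0,0,0,4]]]}}

```text
clock: 6.6
tool_pos: [0.5749, 0.2278, 0.0485]
orientation: [180.0, 0.0, -9.1]
force: [-0.1, -0.2, -1.4]
opening: 0.0461
gripper_force: 29.7
```

Request:
{"fn": "step_arm", "kwargs": {"moves": [[[0,0,0,0,4.0],[-0.6,0.1,0,0,4.0],[-0.6,0.1,0,0,4.0],[-0.6,0.1,0,0,4.0],[-0.6,0.1,0,0,4.0],[-0.6,0.1,0,0,4.0],[-0.6,0.09,0,0,4.0],[-0.6,0.09,0,0,4.0],[-0.6,0.09,0,0,4.0],[-0.6,0.09,0,0,4.0]]]}}

```text
clock: 7.6
tool_pos: [0.5206, 0.2364, 0.0485]
orientation: [180.0, 0.0, -9.2]
force: [0.3, -0.7, -1.4]
opening: 0.046
gripper_force: 29.7
```

Request:
{"fn": "step_arm", "kwargs": {"moves": [[[-0.6,0.09,0,0,4.0],[-1,0.16,0,0,4.0],[-1,0.16,0,0,4.0],[-1,0.16,0,0,4.0],[-0.5,0.08,0,0,4.0],[0,0,0,0,4.0],[0,0,0,0,4.0]]]}}

```text
clock: 8.3
tool_pos: [0.4804, 0.2432, 0.0488]
orientation: [-180.0, -0.0, -9.1]
force: [-0.2, -0.1, -1.5]
opening: 0.0459
gripper_force: 29.7
```

```bash
python3 - <<'E'
from h import *
p,d=snap("scene"); cv2.imwrite("pics/c4.png",cv2.resize(p[220:370,280:440],None,fx=3.5,fy=3.5,interpolation=cv2.INTER_CUBIC))
o=ctrl.get_obs();print(o["tool_pos"],o["orientation"],o["force"])
E
```

```text
[0.48057449 0.24312798 0.04869694] [-1.79981873e+02 -2.05701153e-02 -9.14074706e+00] [ 0.51159856 -0.13560983 -1.23800052]
```

View pics/c4.png

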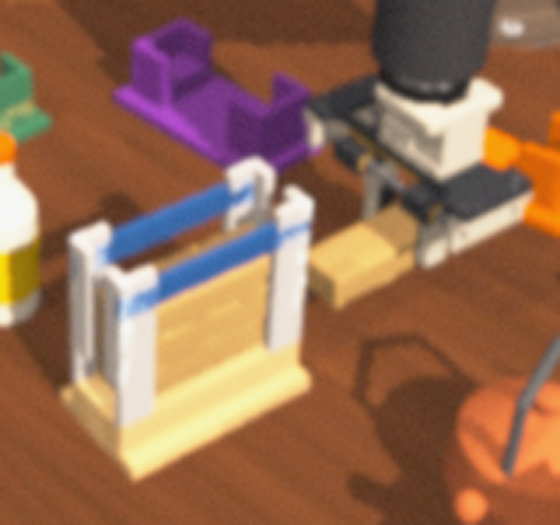

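The blank is fully out and level, with its rear end at (325,285) in the crop clear of the mouth. The other three have dropped one layer. I'll lower it to the bench.

Request:
{"fn": "step_arm", "kwargs": {"moves": [[[0,0,-0.8,0,4.0],[0,0,-0.8,0,4.0],[0,0,-0.8,0,4.0],[0,0,-0.7,0,4.0],[0,0,-0.4,0,4.0],[0,0,-0.3,0,4.0],[0,0,-0.1,0,4.0],[0,0,0,0,4.0],[0,0,0,0,4.0]]]}}

```text
clock: 9.25
tool_pos: [0.4804, 0.2431, 0.0098]
orientation: [-180.0, -0.0, -9.2]
force: [0.1, 0.6, -1.3]
opening: 0.0459
gripper_force: 29.7
```

```bash
python3 - <<'E'
from h import *
o=ctrl.get_obs();print(o["tool_pos"],o["orientation"],o["force"])
E
```

```text
[0.48043427 0.24307127 0.00982772] [-1.79976686e+02 -1.77181463e-02 -9.15323190e+00] [ 0.10885107  0.57667495 -1.26398623]
```

Still carrying the blank's weight, about 1 mm to go. I'll ease down, release, wait, and raise.

Request:
{"fn": "step_arm", "kwargs": {"moves": [[[0,0,-0.1,0,4.0],[0,0,-0.05,0,4.0],[0,0,0,0,4.0]]]}}

```text
clock: 9.55
tool_pos: [0.4804, 0.2431, 0.0085]
orientation: [-180.0, -0.0, -9.1]
force: [-1.7, -0.5, 3.0]
opening: 0.0462
gripper_force: 29.7
```

Request:
{"fn": "step_arm", "kwargs": {"moves": [[[0,0,0,0,8.7],[0,0,0,0,8.7],[0,0,0,0,8.7],[0,0,0,0,8.7],[0,0,0,0,8.7],[0,0,0,0,8.7],[0,0,0,0,8.7],[0,0,0,0,8.7]]]}}

```text
clock: 10.35
tool_pos: [0.4803, 0.2429, 0.0081]
orientation: [180.0, -0.0, -9.1]
force: [1.0, 0.4, -0.4]
opening: 0.087
gripper_force: 0.0
```

Request:
{"fn": "step_arm", "kwargs": {"moves": [[[0,0,2,0,8.7],[0,0,2,0,8.7],[-1,0,3,0,8.7],[-2,0,4,0,8.7],[-2,0,4,0,8.7],[-2,0,3,0,8.7],[0,0,0,0,8.7]]]}}

```text
clock: 11.05
tool_pos: [0.4104, 0.2443, 0.1928]
orientation: [-179.6, -0.2, -9.1]
force: [-0.2, 0.7, -0.5]
opening: 0.0868
gripper_force: 0.0
```

```bash
python3 - <<'E'
from h import *
o=ctrl.get_obs();print(o["tool_pos"],o["orientation"],o["force"])
p,d=snap("scene"); np.savez("s5",p=p,d=d)
q,d=snap("top")
a=cv2.resize(p[200:370,270:440],(560,560),interpolation=cv2.INTER_CUBIC)
b=cv2.resize(q[170:310,205:265],(240,560),interpolation=cv2.INTER_CUBIC)
cv2.imwrite("pics/c5.png",np.hstack([a,b]))
E
```

```text
[0.41036586 0.24431853 0.19281386] [-179.59869185   -0.24439124   -9.06882365] [-0.192783    0.67418493 -0.54910094]
```

View pics/c5.png

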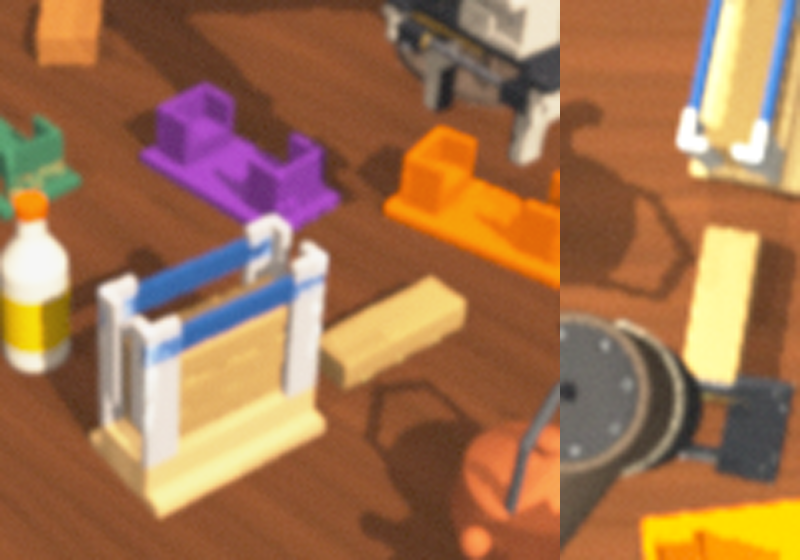

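The blank lies flat on the bench. Its rear end is at (732,230) in the top-view crop on the right, and its top corners are visible in the scene crop. I'll measure its centre.

```bash
python3 - <<'E'
from h import *
f=lambda L:proj("top",np.array(L)/4+np.array([205-140,170])-.4,.03).round(1).tolist()
print(f([(705,227),(761,233)]))
g=lambda L:proj("scene",np.array(L)*170/560+np.array([270,200])-.4,.03).round(1).tolist()
print(g([(430,277),(467,301),(345,363),(322,338)]))
z=np.load("s5.npz");p=z["p"];hsv=cv2.cvtColor(p,cv2.COLOR_BGR2HSV);gray=p.astype(int)
W=pts("scene",z["d"])
m=(W[...,2]>.022)&(W[...,2]<.045)&(W[...,0]<.57)&(W[...,0]>.40)&(W[...,1]>.19)&(W[...,1]<.30)&(hsv[...,2]>120)
P=proj("scene",np.argwhere(m)[:,::-1],.03);print(rect(P/1000),P.mean(0))
E
```

```text
[[579.5, 253.0], [575.5, 203.3]]
[[426.5, 226.5], [430.1, 272.1], [578.0, 249.6], [567.3, 213.6]]
(array([499.7, 244.5]), array([ 54.7, 143.2]), 81.8, 528) [500.19360482 243.33221767]
```

Request:
{"fn": "step_arm", "kwargs": {"moves": [[[1.9,-0.1,-1,0,8.7],[1.9,-0.1,-1,0,8.7],[1.9,-0.1,-1,0,8.7],[1.9,-0.1,-1,0,8.7],[1.66,-0.1,-1,0,8.7],[0,0,-2.5,0,8.7],[0,0,-2.5,0,8.7],[0,0,-2.5,0,8.7],[0,0,-2.5,0,8.7],[0,0,0,0,8.7]]]}}

```text
clock: 12.15
tool_pos: [0.5005, 0.2353, 0.0334]
orientation: [179.6, 0.3, -9.2]
force: [-1.0, -0.3, -0.5]
opening: 0.0868
gripper_force: 0.0
```

Request:
{"fn": "step_arm", "kwargs": {"moves": [[[0,0,-1,0,8.7],[0,0,-1,0,8.7],[0,0,-0.8,0,8.7],[0,0,-0.4,0,8.7],[0,0,0,0,8.7]]]}}

```text
clock: 12.65
tool_pos: [0.5027, 0.2377, 0.0057]
orientation: [180.0, 0.0, -9.2]
force: [-0.2, -0.7, 1.1]
opening: 0.087
gripper_force: 0.0
```

Request:
{"fn": "step_arm", "kwargs": {"moves": [[[0,0.1,0.3,0,8.7],[0,0,0,0,8.7],[0,0,0,0,4],[0,0,0,0,4],[0,0,0,0,4],[0,0,0,0,4],[0,0,0,0,4],[0,0,0,0,4],[0,0,0,0,4],[0,0,0,0,4]]]}}

```text
clock: 13.65
tool_pos: [0.5029, 0.2389, 0.009]
orientation: [-180.0, -0.0, -9.2]
force: [0.3, -0.1, -0.2]
opening: 0.0459
gripper_force: 29.8
```

Request:
{"fn": "step_arm", "kwargs": {"moves": [[[0,0,0.5,0,4],[-0.5,0,1,0,4],[-0.5,0,2,0,4],[-0.5,0,2.5,0,4],[-0.5,0,2.5,0,4],[0,-1,2.5,0,4],[0,-2,2.5,0,4],[0,-2,1.5,0,4],[0,-2,0,0,4],[0,-2,0,0,4]]]}}

```text
clock: 14.65
tool_pos: [0.4825, 0.1483, 0.1606]
orientation: [-179.9, -0.1, -9.1]
force: [0.5, 0.6, -1.7]
opening: 0.0458
gripper_force: 29.8
```

Request:
{"fn": "step_arm", "kwargs": {"moves": [[[0.5,-1.95,0,-0.08,4],[0.5,-1.95,0,-0.08,4],[0.5,-1.95,0,-0.08,4],[0.5,-1.95,0,-0.08,4],[0.5,-1.95,0,-0.08,4],[0.5,-1.95,0,-0.08,4],[0.5,-1.95,0,-0.08,4],[0.5,-1.95,0,-0.08,4],[0.5,-1.95,0,-0.08,4],[0.5,-1.95,0,-0.08,4]]]}}

```text
clock: 15.65
tool_pos: [0.5325, -0.0468, 0.1599]
orientation: [-180.0, -0.0, -55.2]
force: [0.3, 0.2, -1.4]
opening: 0.0462
gripper_force: 29.8
```

Request:
{"fn": "step_arm", "kwargs": {"moves": [[[0.5,-1.95,0,-0.08,4],[0.5,-1.95,0,-0.08,4],[0.5,-1.95,0,-0.08,4],[0.5,-1.95,0,-0.08,4],[0.5,-1.95,0,-0.08,4],[0.5,-1.95,0,-0.08,4],[0.5,-1.95,0,-0.08,4],[0.5,-1.95,0,-0.08,4],[0.5,-1.95,0,-0.04,4],[0,0,0,0,4]]]}}

```text
clock: 16.65
tool_pos: [0.5777, -0.2232, 0.1595]
orientation: [-180.0, -0.0, -94.1]
force: [-0.6, 1.2, -1.9]
opening: 0.046
gripper_force: 29.8
```

```bash
python3 - <<'E'
from h import *
o=ctrl.get_obs();print(o["tool_pos"],o["orientation"],o["opening"],o["clock"])
E
```

```text
[ 0.57772707 -0.22321211  0.15947789] [-1.79999857e+02 -1.84458483e-02 -9.41168846e+01] 0.045953241359303516 16.65
```

Request:
{"fn": "step_arm", "kwargs": {"moves": [[[0.18,-1.05,-1,0,4],[0.18,-1.05,-1,0,4],[0,0,-1.5,0,4],[0,0,-1.5,0,4],[0,0,-1,0,4],[0,0,0,0,4],[0,0,0,0,4]]]}}

```text
clock: 17.35
tool_pos: [0.5815, -0.2426, 0.099]
orientation: [180.0, -0.0, -93.9]
force: [0.5, 0.8, -1.0]
opening: 0.0461
gripper_force: 29.8
```

```bash
python3 - <<'E'
from h import *
o=ctrl.get_obs();print(o["tool_pos"],o["orientation"],o["opening"],o["clock"])
p,d=snap("scene");q,_=snap("top"); np.savez("s6",p=p,q=q)
zc=topix("scene",[o["tool_pos"]])[0];zt=topix("top",[o["tool_pos"]])[0];print(zc,zt)
a=cv2.resize(p[210:285,220:310],(540,450),interpolation=cv2.INTER_CUBIC)
b=cv2.resize(q[200:262,345:420],(450,372),interpolation=cv2.INTER_CUBIC)[:, :]
b=cv2.resize(b,None,fx=.57,fy=.57)
c=np.zeros((450,800,3),np.uint8);c[:,:540]=a;c[:b.shape[0],540:540+b.shape[1]]=b
cv2.imwrite("pics/c6.png",c)
E
```

```text
[ 0.58151768 -0.24264462  0.09898653] [ 1.79973276e+02 -1.27139866e-02 -9.39207876e+01] 0.04606328088743616 17.35
[265.06620816 225.27760152] [383.33854393 227.19020547]
```

View pics/c6.png

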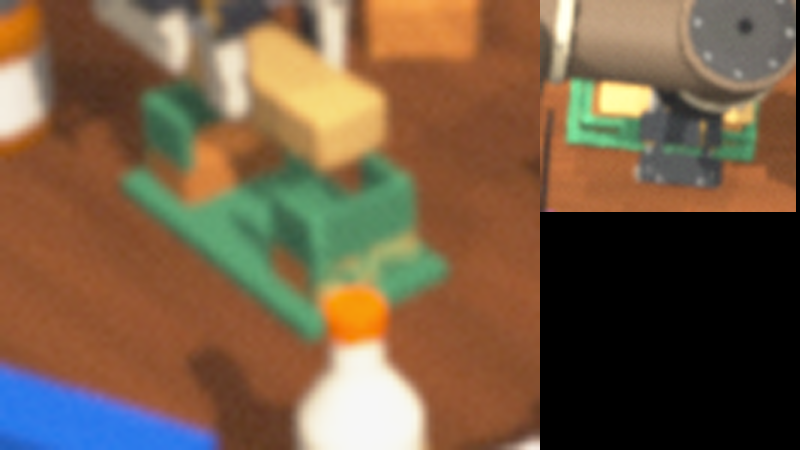

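The scene crop shows the blank's +y end face at (322,168)–(385,135), above the pocket end wall whose rim runs (317,221)–(412,178). I'll compare the two.

```bash
python3 - <<'E'
from h import *
f=lambda L,z:proj("scene",np.array(L)/6+np.array([220,210])-.42,z)
u=np.array([np.cos(np.radians(85.8)),np.sin(np.radians(85.8))]);v=np.array([u[1],-u[0]])
C=np.array([581.3,-244.4])
for n,L,z in(("bar bottom end",[(322,168),(386,135)],.09),("bar top end",[(317,135),(385,94)],.12),("end wall outer top",[(316,221),(412,178)],.069),("far wall outer",[(143,93),(185,87)],.069),("board corners",[(312,338),(450,268),(123,180)],.012)):
    P=f(L,z);print(n,P.round(1).tolist(),"along",((P-C)@u).round(1),"across",((P-C)@v).round(1))
def T(P,z): return topix("top",[[P[0]/1000,P[1]/1000,z]])
g=lambda L,z:proj("top",(np.array(L)-[540,0])/(6*.57)+np.array([345,200])-.4,z)
for n,L,z in(("board bottom-left",[(567,143),(753,158)],.012),("bar end",[(598,84),(597,112)],.12),("rim outer",[(578,80),(578,135)],.069)):
    P=g(L,z);print(n,((P-C)@u).round(1),((P-C)@v).round(1))
E
```

```text
bar bottom end [[602.1, -174.6], [553.9, -176.2]] along [71.1 66. ] across [ 15.7 -32.3]
bar top end [[611.6, -165.4], [556.7, -172.4]] along [81. 70.] across [ 24.4 -29.8]
end wall outer top [[619.0, -160.9], [551.7, -157.2]] along [86.  84.8] across [ 31.5 -35.9]
far wall outer [[606.9, -335.6], [584.7, -324.1]] along [-89.1 -79.2] across [32.3  9.2]
board corners [[642.6, -139.8], [541.8, -137.6], [623.2, -341.3]] along [108.9 103.6 -93.6] across [ 53.5 -47.2  48.8]
board bottom-left [ 97. -97.] [-50.2 -46.4]
bar end [78.  76.4] [  0.2 -27.5]
rim outer [95.  89.8] [  9.1 -46.7]
```

```bash
python3 - <<'E'
from h import *
z=np.load("s6.npz");q=z["q"];o=cv2.cvtColor(q,cv2.COLOR_BGR2HSV)
for v in range(220,246): print(v,[tuple(int(t) for t in o[v,u]) for u in (364,367,370)])
# predicted rows for the edges at these columns, bar centred on TCP / cradle nominal
u=np.array([np.cos(np.radians(85.8)),np.sin(np.radians(85.8))]);v=np.array([u[1],-u[0]]);C=np.array([581.3,-244.4])
def pr(n,a,c,zz):
    P=(C+a*u+c*v)/1000;print(n,topix("top",[[*P,zz]])[0].round(2))
for a in(60,):
    pr("bar top -x edge",a,-23,.12);pr("bar bottom -x edge",a,-23,.09);pr("wall inner top",a,-27,.069);pr("wall outer top",a,-35,.069);pr("board edge top",a,-50,.012);pr("board edge bottom",a,-50,0)
    pr("wall foot",a,-35,.012)
E
```

```text
220 [(15, 87, 120), (16, 84, 124), (15, 91, 126)]
221 [(15, 85, 108), (15, 87, 114), (15, 87, 117)]
222 [(15, 84, 103), (15, 88, 110), (15, 87, 108)]
223 [(17, 127, 153), (17, 115, 135), (16, 98, 114)]
224 [(21, 127, 245), (18, 133, 228), (17, 125, 186)]
225 [(28, 97, 255), (26, 107, 254), (23, 122, 251)]
226 [(29, 88, 255), (29, 90, 255), (28, 92, 255)]
227 [(29, 84, 255), (29, 84, 255), (29, 83, 255)]
228 [(29, 82, 255), (29, 81, 255), (29, 88, 255)]
229 [(29, 82, 255), (29, 86, 255), (29, 90, 255)]
230 [(29, 83, 255), (29, 83, 255), (29, 88, 255)]
231 [(29, 89, 255), (29, 89, 255), (28, 91, 255)]
232 [(25, 115, 253), (25, 109, 254), (26, 109, 254)]
233 [(21, 126, 206), (20, 130, 221), (21, 130, 227)]
234 [(45, 86, 178), (36, 89, 172), (37, 88, 154)]
235 [(66, 98, 196), (62, 89, 194), (64, 93, 150)]
236 [(67, 107, 172), (67, 108, 173), (69, 110, 148)]
237 [(51, 79, 123), (62, 86, 131), (68, 111, 147)]
238 [(52, 81, 126), (54, 83, 123), (69, 109, 141)]
239 [(67, 104, 164), (64, 95, 139), (70, 107, 140)]
240 [(69, 114, 197), (69, 112, 157), (69, 113, 145)]
241 [(68, 107, 201), (69, 115, 177), (69, 110, 167)]
242 [(59, 83, 168), (63, 92, 170), (66, 100, 173)]
243 [(19, 124, 134), (28, 93, 123), (43, 84, 142)]
244 [(11, 161, 166), (12, 160, 150), (15, 146, 147)]
245 [(11, 166, 171), (12, 168, 168), (12, 172, 165)]
bar top -x edge [366.24 231.5 ]
bar bottom -x edge [365.46 232.48]
wall inner top [364.83 234.3 ]
wall outer top [364.62 236.59]
board edge top [362.86 242.39]
board edge bottom [362.58 242.7 ]
wall foot [363.24 238.22]
```

```bash
python3 - <<'E'
from h import *
z=np.load("s6.npz");q=z["q"];o=cv2.cvtColor(q,cv2.COLOR_BGR2HSV)
for u_ in range(350,370): print(u_,[tuple(int(t) for t in o[v,u_]) for v in (227,229,231)])
u=np.array([np.cos(np.radians(85.8)),np.sin(np.radians(85.8))]);v=np.array([u[1],-u[0]]);C=np.array([581.3,-244.4])
def pr(n,a,c,zz):
    P=(C+a*u+c*v)/1000;print(n,topix("top",[[*P,zz]])[0].round(2))
pr("bar top end",76.8,-15,.12);pr("wall inner top",79,-12,.069);pr("wall outer top",87,-12,.069);pr("wall foot",87,-12,.012);pr("board end",98,-12,.012)
E
```

```text
350 [(12, 170, 192), (11, 171, 188), (12, 169, 180)]
351 [(12, 168, 193), (11, 165, 187), (11, 165, 182)]
352 [(12, 164, 187), (13, 155, 181), (14, 143, 173)]
353 [(20, 113, 167), (26, 98, 161), (40, 86, 172)]
354 [(60, 81, 201), (60, 82, 201), (65, 96, 210)]
355 [(69, 111, 219), (68, 109, 217), (67, 105, 219)]
356 [(68, 108, 213), (68, 110, 200), (66, 102, 203)]
357 [(67, 103, 193), (70, 113, 194), (68, 109, 198)]
358 [(68, 109, 209), (69, 114, 214), (68, 110, 214)]
359 [(62, 87, 212), (59, 84, 215), (54, 87, 206)]
360 [(30, 94, 184), (24, 106, 197), (21, 120, 204)]
361 [(16, 147, 219), (16, 154, 223), (15, 158, 224)]
362 [(19, 142, 245), (21, 133, 248), (20, 138, 245)]
363 [(27, 98, 255), (28, 90, 255), (28, 99, 255)]
364 [(29, 84, 255), (29, 82, 255), (29, 89, 255)]
365 [(29, 82, 255), (29, 86, 255), (29, 87, 255)]
366 [(29, 84, 255), (29, 83, 255), (29, 90, 255)]
367 [(29, 84, 255), (29, 86, 255), (29, 89, 255)]
368 [(29, 84, 255), (29, 86, 255), (28, 91, 255)]
369 [(29, 83, 255), (29, 85, 255), (28, 93, 255)]
bar top end [361.49 228.66]
wall inner top [359.76 229.46]
wall outer top [357.46 229.23]
wall foot [356.3  231.09]
board end [353.23 230.78]
```

The blank sits about 2.5 mm towards −x and about 1 mm towards −y relative to the cradle. I'll correct both and lower it in steps, checking the force.

Request:
{"fn": "step_arm", "kwargs": {"moves": [[[0.25,0.1,-0.5,0,4],[0,0,-0.6,0,4],[0,0,-0.5,0,4],[0,0,-0.5,0,4],[0,0,-0.5,0,4],[0,0,0,0,4],[0,0,0,0,4]]]}}

```text
clock: 18.15
tool_pos: [0.5839, -0.2417, 0.0729]
orientation: [180.0, -0.0, -94.0]
force: [-0.2, 0.3, -1.2]
opening: 0.0462
gripper_force: 29.8
```

Request:
{"fn": "step_arm", "kwargs": {"moves": [[[0,0,-0.5,0,4],[0,0,-0.5,0,4],[0,0,-0.5,0,4],[0,0,-0.5,0,4],[0,0,-0.4,0,4],[0,0,-0.2,0,4],[0,0,0,0,4],[0,0,0,0,4]]]}}

```text
clock: 18.95
tool_pos: [0.5841, -0.2417, 0.0472]
orientation: [-180.0, -0.0, -93.9]
force: [-0.4, -0.7, -1.8]
opening: 0.0461
gripper_force: 29.8
```

In the pocket without touching the walls, about 3 mm above the rests.

Request:
{"fn": "step_arm", "kwargs": {"moves": [[[0,0,-0.2,0,4],[0,0,-0.1,0,4],[0,0,-0.05,0,4],[0,0,0,0,4],[0,0,0,0,4]]]}}

```text
clock: 19.45
tool_pos: [0.5841, -0.2416, 0.0441]
orientation: [-180.0, -0.0, -93.9]
force: [-1.5, 1.2, 5.2]
opening: 0.0457
gripper_force: 29.8
```

Force +5 N: it is down on its rests. I'll release and raise.

Request:
{"fn": "step_arm", "kwargs": {"moves": [[[0,0,0,0,4],[0,0,0,0,8],[0,0,0,0,8],[0,0,0,0,8],[0,0,0,0,8],[0,0,0,0,8],[0,0,0,0,8],[0,0,0,0,8]]]}}

```text
clock: 20.25
tool_pos: [0.584, -0.2416, 0.0435]
orientation: [180.0, 0.0, -94.0]
force: [-0.2, -0.0, 0.2]
opening: 0.0797
gripper_force: 0.0
```

Request:
{"fn": "step_arm", "kwargs": {"moves": [[[0,0,1,0,8],[0,0,2,0,8],[0,0,3,0,8],[0,0,3,0,8],[0,0,3,0,8],[-1,2,3,0,8],[-2,2,2,0,8],[-2,2,0,0,8],[-2,2,0,0,8],[0,0,0,0,8]]]}}

```text
clock: 21.25
tool_pos: [0.512, -0.1601, 0.2152]
orientation: [-179.9, 0.0, -93.9]
force: [0.1, -0.4, 0.1]
opening: 0.0799
gripper_force: 0.0
```

Request:
{"fn": "step_arm", "kwargs": {"moves": [[[-2,3,0,0,8],[-2,3,0,0,8],[-1,3,0,0,8],[0,3,0,0,8],[0,0,0,0,8],[0,0,0,0,8]]]}}

```text
clock: 21.85
tool_pos: [0.4643, -0.0412, 0.2142]
orientation: [-179.9, 0.0, -93.9]
force: [-0.4, -0.7, 0.3]
opening: 0.08
gripper_force: 0.0
```

```bash
python3 - <<'E'
from h import *
p,d=snap("scene");q,_=snap("top")
a=cv2.resize(p[200:370,210:380],(400,400),interpolation=cv2.INTER_CUBIC)
b=cv2.resize(q[200:262,345:420],(400,331),interpolation=cv2.INTER_CUBIC)
c=np.zeros((400,800,3),np.uint8);c[:,:400]=a;c[:331,400:]=b
cv2.imwrite("pics/c7.png",c);o=ctrl.get_obs();print(o["tool_pos"],o["force"],o["clock"])
E
```

```text
[ 0.46420425 -0.04201414  0.21382404] [-0.25881739 -0.70239111 -0.15176665] 21.95
```

View pics/c7.png

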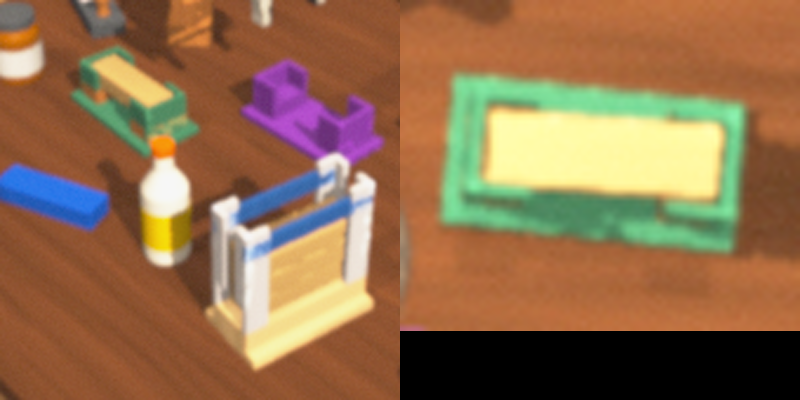

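The blank sits flat between both end walls of the green cradle (centre about (603,153) in the top crop). The other three blanks are still in the chute.

```bash
python3 -c "
from plant import close_job
print(close_job())"
```

```text
the job is handed in; nothing more can be done
None
```

The bottom blank was drawn from the chute, laid on the bench and let go, then re-gripped by its middle and seated flat in the green cradle. The other three blanks are one layer down in the chute, the gripper is clear and the job is handed in at about 22 s; no verdict was returned.

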